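# Release a latched battery pack from its dock

### The job

The battery pack in the bench dock is spent: squeeze its sprung side tab while lifting, pull it free of the dock, stand it upright in the empty steel tray and let go of it. The hidden catch lets go at only one depth of squeeze, different every time, so find it by feel with a light upward pull and never wrench the pack or lean on the dock; lower it into the tray, do not drop it. Leave the spare pack in the other tray and the white bottle standing where they are.

Things in the scene. Friction and masses are not known exactly. Their poses are not given: they have to be found in the camera images.
- pack_mid (a point): Spent battery pack, a black block standing in the grey dock, 0.17 to 0.31 kg. Point: 50 mm above the middle of its footprint, 50 below its top; z up, axes as the dock's. 40 mm wide in x. Plain back face at y = -25 mm, full height. Front (+y) face at +13 mm in the upper 44 mm, +3 mm below. The sprung tab stands before the front: 61 mm from back to tab at rest, 45 mm fully pressed.
- tab_face (a point): Middle of the outer face of the pack's sprung tab, a ribbed plate 28 mm wide (x), 38 mm high, at the pack's x = 0, y = +36 mm and 28 mm above pack_mid at rest. It slides towards the back (-y) by up to 15 mm; pushes back with 8 N at once, plus 0.5 N per mm. A stem below it ends in a crossbar foot, 26 mm (x) by 4 mm (y), 50 to 55 mm below this point, held under a hidden catch plate in the dock.
- dock_floor (a point): Fixed grey dock: middle of the floor of its well, under the pack, 10 mm above the bench; z up, pack and dock axes alike. Housing 90 mm (x) by 104 mm (y), rim 42 mm above this point; a console 36 mm high reaches out to x = +115 mm. 0.8 mm play round the pack. Pack or tab bearing on the dock with over 30 N, any direction, breaks it. The pack is clear of the dock once raised 50 mm.
- dock_catch (a point): Place of the hidden catch on the dock's +y side, at rim height. The foot passes up its keyhole only with the tab pressed to one depth, within 1 mm; it differs each time, 3 to 13 mm of travel. Pressed less or more, it catches after 1.5 mm; past it after 12 mm. The pack cannot shift in its well: closing fingers that move alike must shift towards -y by half of the closing, or they shove it against the dock.
- tray_in (a point): Goal: the empty one of two like steel trays fixed to the bench, the middle of its inner floor, 5 mm above the bench; z up. Inside 64 mm (x) by 90 mm (y), walls 5 mm thick, 31 mm high above this point. The pack goes in with its x along the tray's x, either way round; with the tab it spans y = -25 to +36 mm, so pack_mid belongs 5 mm off the middle, away from the tab's side.
- spare_mid (a point): A spare pack of the same shape, standing in the other steel tray, to be left alone. Point: 50 mm above the middle of its footprint.
- bottle_mid (a point): A white bottle, 38 mm across and 100 mm tall, standing on the bench, to be left alone. Point: half-way up.
There are look-alikes about, which are no part of the job. Leave any blue, pink or purple look-alike of the part that bears pack_mid alone.

How it is judged:
By the outcome, as a careful person would: the job done as asked, in the order asked, and still so for the second after the job is handed in, with the robot touching nothing.
It also fails if it takes over 72 s, if anything falls off the work surface, if the arm or the gripper's body presses on something with over 40 N, if the wrist force passes 120 N, or if a joint passes its speed limit or range.

### The arm

A 6-joint arm with a two-finger parallel gripper is mounted at the origin on the work surface. World frame = base frame: x ahead of the robot, y to its left, z up, the work surface at z = 0. Lengths are in m, angles in rad, forces in N, time in s.
With the tool pointing down it reaches from about 0.3 to 0.875 m from the base axis. Payload 6.4 kg.
Tool frame: the origin (TCP) lies between the finger pads; the fingertips stand ctrl.tip_extent ahead of it and the grasp point (between the pads) is the TCP (ctrl.tip_extent is the distance from the TCP to the fingertips, in m); z points along the fingers, y is the line along which they close (so a half turn about z gives the same grasp; the last joint's range is limited). The gripper opens to 85 mm and grips with 20 to 120 N. Pads are 22 mm wide; open, the fingers measure 114 mm over their backs; the gripper's body (76 mm by 85 mm) begins 54 mm behind the grasp point. The pads swing forward as they close: fully open they stand 13 mm farther back than shut.
Start: joints at [1.043, 0.181, 1.607, -0, 1.354, -0.206], TCP at [0.182, 0.546, 0.25] pointing down, gripper open.
Joint ranges: [-2.99, 2.99], [-0.89, 2.07], [0.3, 2.58], [-1.14, 4.28], [0, 2.63], [-3.12, 3.12]. Speed limits (rad/s): [2.57, 2.57, 3.01, 3.14, 3.14, 3.14].

### API

Orientations are given as a unit quaternion [w, x, y, z].
In Python, from bench import ctrl gives the robot as it stands.
- The arm moves only by the tool send_rows, never from a script. Its arguments are lists of equal length, an entry for each row: "dr": the turn, a rotation vector about the tool's x, y, z in units of 6 degrees (1.0 is 6 degrees), a list of three; "xyz": the shift along the tool's x, y, z in cm, a list of three; "jaw": the opening in per cent of the stroke, from 0 (shut) to 100 (fully open). In form: {"dr": [[wx, wy, wz], ...], "xyz": [[dx, dy, dz], ...], "jaw": [jaw, ...]}. A call has exactly 8 rows; each row is the pose to reach, as a shift and turn from the pose commanded when the call began, along the tool's axes at that moment; what a row does not reach only later rows make up. A row lasts 1/8 s, in which the tool goes at most 62.5 mm and 10.7 degrees, less where a joint would pass 70% of its speed; a pose out of reach is approached as far as the arm can. A call with a gripper value outside its range is refused whole. The fingers move at their own pace and stop on an object; the grip force is fixed at half the most. Time passes only in rows, so rows that repeat a pose let the fingers close, or fill a call up. It gives the time, the measured TCP pose, the force, the opening and the grip force at its end, in the units of the state.
- ctrl.get_obs(): the state, without advancing time (a new reading comes with each control period).
- ctrl.camera(name): name is "scene" or "top" or "wrist"; returns the picture (420x560x3 uint8, red, green, blue); there is no depth.
- ctrl.calibration(name): a dict with "camera_matrix" (3x3 intrinsics, pixels), "D" ([k1, k2, p1, p2, k3] as OpenCV has them; the pictures are not rectified), "world_from_camera" (4x4, takes a point from camera to world coordinates). Camera axes: x right, y up, looking along -z (the intrinsics and any distortion apply to the point x, -y, -z); pixel columns grow to the right and rows downward; lengths in m; the calibration is good to about 2 mm. A picture is of the moment at which its call begins: read the wrist's pose just before it. calibration takes no time and is no camera call; for the wrist camera it gives the pose at the moment of the call.
- ctrl.hand_in(): hands the job in; it is judged then, once.
The state is a dict: "time_s": time; "q": joint angles; "dq": joint speeds; "joint_efforts": joint torques, N m; "eef_pos": TCP position; "eef_rot": TCP orientation; "wrist_force": force on the tool from outside, world axes, zero at the start; "torque": the same for the moment, N m; "opening": opening from 0.0 (shut) to 1.0 (fully open); "grasp_force": force on a finger pad.
Only numpy, scipy, OpenCV 4.12 (cv2) and the standard library are available. Lean on these libraries where they do the work, as an engineer would, in place of code of your own. Each camera call takes 0.05 s, during which the arm holds its last target. There are 200 camera calls.

## Working session

There is one attempt and no reset: what is moved stays moved. The work goes in short steps, Python scripts to look and compute and a tool call to move; the robot and the scene stay as the last step left them, time stands still between calls to the robot, and variables do not carry over. Pictures are saved under pics/ and viewed, at most 10 in all, crops included, and the job is handed in when it is done.

Besides the shell and the picture viewer there is one more tool, called after ">>>" as a command line: name --argument value ..., lists and objects as JSON in quotes. send_rows: Moves the arm, as the interface text tells. Its arguments: {"type":"object","properties":{"dr":{"type":"array","items":{"type":"array","items":{"type":"number"}}},"xyz":{"type":"array","items":{"type":"array","items":{"type":"number"}}},"jaw":{"type":"array","items":{"type":"number"}}},"required":["dr","xyz","jaw"]}

```bash
mkdir -p pics; ls; python3 - <<'E'
from bench import ctrl
import cv2,numpy as np
o=ctrl.get_obs();print(o,ctrl.tip_extent)
ims=[]
for n in("scene","top"):
    im=ctrl.camera(n)[:,:,::-1];cv2.imwrite(f"pics/{n}0.png",im);c=ctrl.calibration(n);print(n,c)
E
```

```text
pics
{'time_s': 0.0, 'q': array([ 1.04267641e+00,  1.81549036e-01,  1.60798465e+00, -9.47915632e-06,
        1.35379944e+00, -2.06305852e-01]), 'dq': array([-0.00161361, -0.00127852,  0.00047555, -0.00095425, -0.00029663,
       -0.00077738]), 'joint_efforts': array([ 4.59475796e-04, -4.44884670e+01, -3.51328254e+01, -2.27304186e-04,
        9.06517671e-03, -1.73481948e-05]), 'eef_pos': array([0.18159257, 0.54503528, 0.24939091]), 'eef_rot': array([-3.08109217e-04,  1.60212518e-01,  9.87082161e-01, -8.13880122e-04]), 'wrist_force': array([-0.35746088,  0.07940824,  0.34503146]), 'torque': array([0.00376669, 0.03453291, 0.05486747]), 'grasp_force': 0.0, 'opening': 0.9992716571172574} 0.019
scene {'camera_matrix': array([[406.35838744,   0.        , 273.87777308],
       [  0.        , 406.35838744, 213.304637  ],
       [  0.        ,   0.        ,   1.        ]]), 'D': array([-0.09158782,  0.        ,  0.        ,  0.        ,  0.        ]), 'world_from_camera': array([[ 0.00972683, -0.71626387,  0.69776175,  1.02170267],
       [ 0.99982421,  0.01815189,  0.00469561, -0.01150928],
       [-0.01602899,  0.69759342,  0.71631452,  0.54930748],
       [ 0.        ,  0.        ,  0.        ,  1.        ]])}
top {'camera_matrix': array([[502.29374806,   0.        , 282.9508437 ],
       [  0.        , 502.29374806, 200.88093411],
       [  0.        ,   0.        ,   1.        ]]), 'D': array([-0.11564086,  0.        ,  0.        ,  0.        ,  0.        ]), 'world_from_camera': array([[ 0.01042957,  0.99917597, -0.03922507,  0.51587727],
       [-0.99993726,  0.01058176,  0.00367424, -0.00211746],
       [ 0.00408628,  0.03918428,  0.99922365,  0.95742913],
       [ 0.        ,  0.        ,  0.        ,  1.        ]])}
```

View pics/scene0.png

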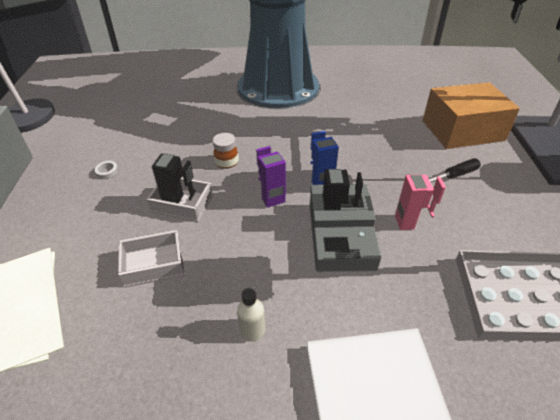

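View pics/top0.png

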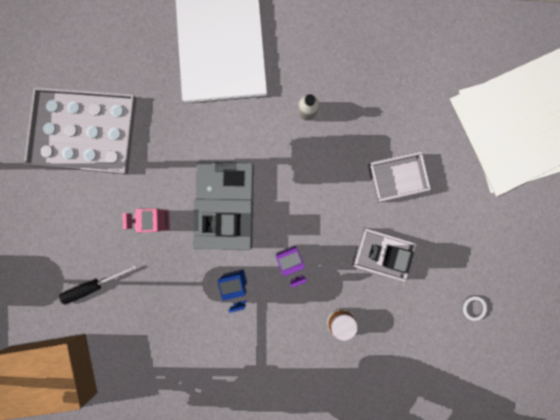

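Scene: black pack in the grey dock at scene (337,190) / top (228,224), with its tab at top (208,224) (+y side). Look-alikes: spare pack in the other tray at top (397,257), blue (232,287), purple (290,262), pink (147,220). The empty tray is at top (400,177) and the bottle at (309,106). I choose the black block in the grey dock and check it in a crop.

```bash
python3 - <<'E'
import cv2,numpy as np
t=cv2.imread("pics/top0.png")
a=cv2.resize(t[150:265,180:270],None,fx=5,fy=5,interpolation=cv2.INTER_CUBIC)
b=cv2.resize(t[140:220,355:445],None,fx=4,fy=4,interpolation=cv2.INTER_CUBIC)
c=np.zeros((575,800,3),np.uint8);c[:a.shape[0],:450]=a;c[:320,450:450+350]=b[:,:350]
cv2.imwrite("pics/crop.png",np.clip(c*1.6,0,255).astype(np.uint8))
E
cat > h.py <<'E'
from bench import ctrl
import cv2,numpy as np
def ray(n,uv,cal=None):
    c=cal or ctrl.calibration(n);p=cv2.undistortPoints(np.array(uv,float).reshape(-1,1,2),c["camera_matrix"],c["D"]).reshape(-1,2)
    T=c["world_from_camera"];d=np.c_[p[:,0],-p[:,1],-np.ones(len(p))]@T[:3,:3].T
    return T[:3,3],d
def onz(n,uv,z,cal=None):
    o,d=ray(n,uv,cal);return o+d*((z-o[2])/d[:,2])[:,None]
E
```

```text
(no output)
```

View pics/crop.png

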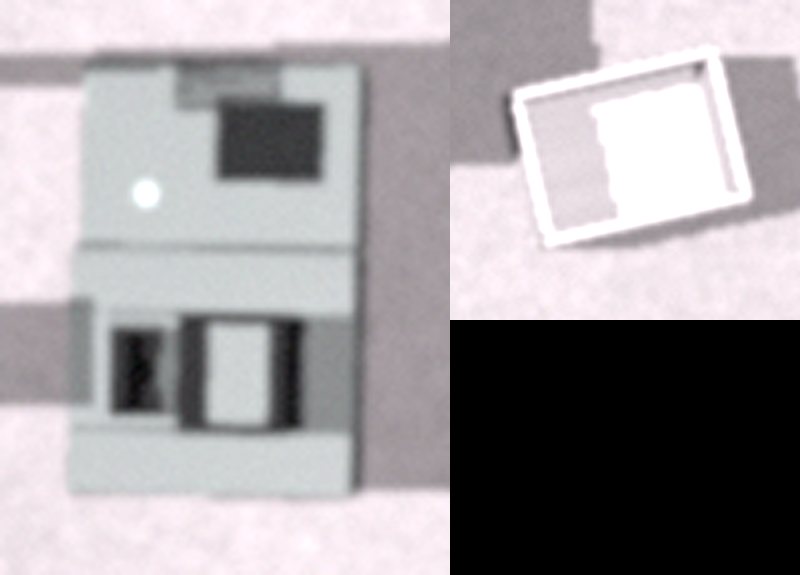

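The crop confirms it: black pack (crop 180–300, 315–430) with its tab at crop (140,370), to the left (+y), in the grey dock with the console at the top (+x). The right part shows the empty tray, rotated.

```bash
python3 - <<'E'
from h import *
np.set_printoptions(precision=4,suppress=True)
A=lambda p:np.array(p)/5.+[180,150]-.4
B=lambda p:(np.array(p)-[450,0])/4.+[355,140]-.4
print("rim",onz("top",A([[68,492],[352,492],[356,250],[72,248]]),.052))
print("pack",onz("top",A([[180,430],[300,430],[300,315],[180,315]]),.110))
print("tab",onz("top",A([[112,412],[165,412],[165,328],[112,328]]),.107))
P=onz("top",B([[514,92],[716,48],[752,198],[546,246]]),.036);print("tray",P,P.mean(0))
print([np.degrees(np.arctan2(*(P[j]-P[i])[1::-1])) for i,j in((0,1),(1,2),(2,3),(3,0))],[np.linalg.norm(P[i]-P[i-1]) for i in range(4)])
print(onz("top",[[397,257],[309,106]],.1))
from scipy.spatial.transform import Rotation as R
q=ctrl.get_obs()["eef_rot"];M=R.from_quat(q[[1,2,3,0]]).as_matrix();print(M)
c=ctrl.calibration("wrist")["world_from_camera"];p=ctrl.get_obs()["eef_pos"];print("cam in tool",M.T@(c[:3,3]-p),M.T@c[:3,:3])
E
```

```text
rim [[0.4646 0.1556 0.052 ]
 [0.4659 0.053  0.052 ]
 [0.5531 0.0526 0.052 ]
 [0.5528 0.1555 0.052 ]]
pack [[0.4893 0.1078 0.11  ]
 [0.4898 0.0672 0.11  ]
 [0.5286 0.0677 0.11  ]
 [0.5281 0.1083 0.11  ]]
tab [[0.495  0.1314 0.107 ]
 [0.4952 0.1134 0.107 ]
 [0.5237 0.1138 0.107 ]
 [0.5235 0.1318 0.107 ]]
tray [[ 0.6247 -0.167   0.036 ]
 [ 0.6467 -0.262   0.036 ]
 [ 0.5769 -0.2788  0.036 ]
 [ 0.5535 -0.182   0.036 ]] [ 0.6004 -0.2224  0.036 ]
[np.float64(-76.94925502821256), np.float64(-166.51370662394544), np.float64(103.55971726005997), np.float64(11.924519991206248)] [np.float64(0.07271351271260264), np.float64(0.09759317736360625), np.float64(0.07181702841169335), np.float64(0.09957222522027062)]
[[ 0.4553 -0.2019  0.1   ]
 [ 0.7142 -0.0486  0.1   ]]
[[-0.9487  0.3163 -0.0008]
 [ 0.3163  0.9487 -0.0014]
 [ 0.0004 -0.0016 -1.    ]]
cam in tool [ 0.0718 -0.0003 -0.1238] [[-0.0005  0.9591  0.2832]
 [ 1.      0.0006 -0.0001]
 [-0.0003  0.2832 -0.9591]]
```

>>> send_rows --dr '[[0, 0, -0.3], [0, 0, -0.7], [0, 0, -1.1], [0, 0, -1.5], [0, 0, -1.9], [0, 0, -2.3], [0, 0, -2.7], [0, 0, -3.07]]' --xyz '[[-4, -2.8, 0], [-9, -6.4, 0], [-14.5, -10.3, 0], [-20, -14.2, 0], [-25.5, -18, 1], [-31, -22, 2], [-36.5, -25.9, 3], [-41.5, -29.4, 4]]' --jaw '[100, 100, 100, 100, 100, 100, 100, 100]'

```text
time_s: 1.1
eef_pos: [0.468, 0.1542, 0.2141]
eef_rot: [0.0, -0.0, 1.0, 0.0]
wrist_force: [-0.4, 0.6, -1.2]
opening: 1.002
grasp_force: 0.0
```

```bash
cat >> h.py <<'E'
from scipy.spatial.transform import Rotation as R
np.set_printoptions(precision=4,suppress=True)
def M():
    q=ctrl.get_obs()["eef_rot"];return R.from_quat(q[[1,2,3,0]]).as_matrix()
def to(t):
    o=ctrl.get_obs();m=M();print("t",o["time_s"],"p",o["eef_pos"],"x,y tool deg",np.degrees(np.arctan2(m[1,0],m[0,0])),"z",m[:,2],"move cm",m.T@(np.array(t)-o["eef_pos"])*100)
E
python3 -c "
from h import *
to([.509,.099,.2])"
```

```text
t 1.1 p [0.468  0.1542 0.2141] x,y tool deg -179.95247208466978 z [ 0.0002  0.0002 -1.    ] move cm [-4.0918 -5.5284  1.4055]
```

>>> send_rows --dr '[[0, 0, 0], [0, 0, 0], [0, 0, 0], [0, 0, 0], [0, 0, 0], [0, 0, 0], [0, 0, 0], [0, 0, 0]]' --xyz '[[-1.5, -2, 0.5], [-3, -4, 1], [-4.1, -5.5, 1.4], [-4.1, -5.5, 1.4], [-4.1, -5.5, 1.4], [-4.1, -5.5, 1.4], [-4.1, -5.5, 1.4], [-4.1, -5.5, 1.4]]' --jaw '[100, 100, 100, 100, 100, 100, 100, 100]'

```text
time_s: 2.1
eef_pos: [0.5081, 0.1014, 0.2005]
eef_rot: [0.0, -0.0, 1.0, 0.0]
wrist_force: [-0.6, 0.9, 0.1]
opening: 0.999
grasp_force: 0.0
```

```bash
python3 -c "
from h import *
to([.509,.099,.2])
c=ctrl.calibration('wrist');im=ctrl.camera('wrist')[:,:,::-1];cv2.imwrite('pics/w1.png',im);import pickle;pickle.dump(c,open('w1.pkl','wb'))"
```

```text
t 2.1 p [0.5081 0.1014 0.2005] x,y tool deg -179.9805914557237 z [ 0.0003  0.     -1.    ] move cm [-0.0864 -0.242   0.0547]
```

View pics/w1.png

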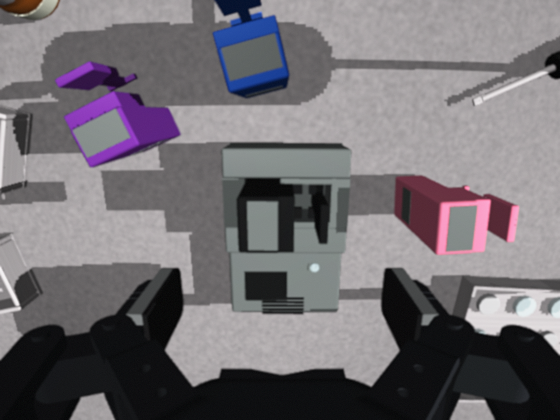

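The wrist picture shows the pack top at about (262,225) with its label, the tab at (320,215), the dock rim from (222,145) to (350,180), and nothing between the fingers and the dock. I zoom in to read edges.

```bash
python3 - <<'E'
from h import *
im=cv2.imread("pics/w1.png")[140:260,215:355]
a=cv2.resize(im,None,fx=5,fy=5,interpolation=cv2.INTER_CUBIC)
cv2.imwrite("pics/w1c.png",np.clip(a*2.2,0,255).astype(np.uint8))
E
```

```text
(no output)
```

View pics/w1c.png

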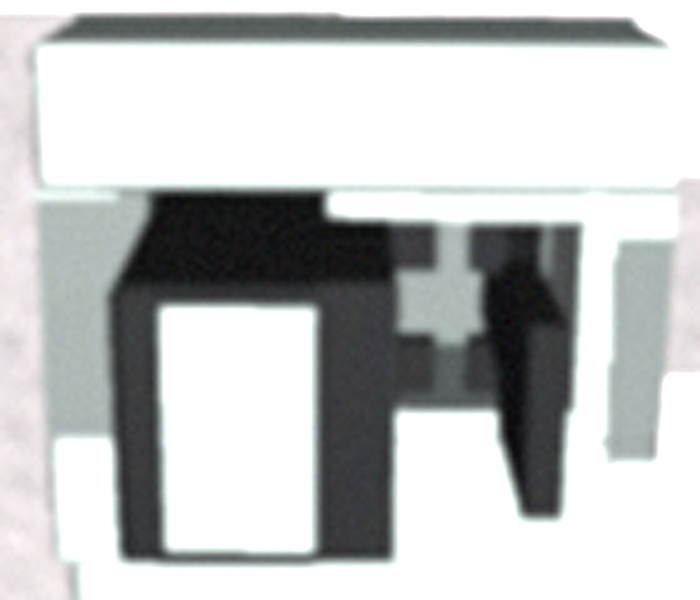

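The crop shows pack top corners at (113,290), (395,285), (393,558), (122,560) and the tab's top face at x 525–563, y 323–517.

```bash
python3 - <<'E'
from h import *
import pickle;c=pickle.load(open("w1.pkl","rb"))
A=lambda p:np.array(p)/5.+[215,140]-.4
print(onz("wrist",A([[113,290],[395,285],[393,558],[122,560]]),.110,c))
print(onz("wrist",A([[527,325],[565,322],[560,517],[525,517]]),.107,c))
print(onz("wrist",A([[37,42],[668,45],[677,190]]),.052,c))
E
```

```text
[[0.4905 0.0721 0.11  ]
 [0.4898 0.1086 0.11  ]
 [0.528  0.1087 0.11  ]
 [0.5283 0.0719 0.11  ]]
[[0.496  0.1262 0.107 ]
 [0.4956 0.1313 0.107 ]
 [0.5232 0.1316 0.107 ]
 [0.5232 0.1268 0.107 ]]
[[0.4647 0.0537 0.052 ]
 [0.4651 0.1536 0.052 ]
 [0.4885 0.1563 0.052 ]]
```

>>> send_rows --dr '[[0, 0, 0], [0, 0, 0], [0, 0, 0], [0, 0, 0], [0, 0, 0], [0, 0, 0], [0, 0, 0], [0, 0, 0]]' --xyz '[[-0.09, 0, 2.5], [-0.09, 0, 5], [-0.09, 0, 7.5], [-0.09, 0, 9.5], [-0.09, 0, 11], [-0.09, 0, 11.65], [-0.09, 0, 11.65], [-0.09, 0, 11.65]]' --jaw '[100, 100, 90, 85, 80, 75, 75, 75]'

```text
time_s: 3.15
eef_pos: [0.5098, 0.1011, 0.0847]
eef_rot: [0.001, 0.0, 1.0, -0.0]
wrist_force: [0.0, 1.2, -0.4]
opening: 0.748
grasp_force: 0.0
```

```bash
python3 -c "
from h import *
to([.509,.1012,.084]);print(ctrl.get_obs())
c=ctrl.calibration('wrist');im=ctrl.camera('wrist')[:,:,::-1];cv2.imwrite('pics/w2.png',im[100:420])"
```

```text
t 3.15 p [0.5098 0.1011 0.0847] x,y tool deg 179.98493494273953 z [ 0.0014 -0.     -1.    ] move cm [0.0788 0.0138 0.0656]
{'time_s': 3.15, 'q': array([-0.0329,  0.2761,  1.8668, -0.    ,  0.9973, -1.6035]), 'dq': array([ 0.    , -0.0063, -0.0003, -0.0008, -0.0014, -0.0007]), 'joint_efforts': array([ -0.0017, -41.7845, -27.7836,  -0.0007,   0.0102,   0.    ]), 'eef_pos': array([0.5098, 0.1011, 0.0847]), 'eef_rot': array([ 0.0007,  0.0001,  1.    , -0.    ]), 'wrist_force': array([ 0.0212,  1.2402, -0.4024]), 'torque': array([ 0.0174, -0.029 , -0.0191]), 'grasp_force': 0.0, 'opening': 0.7475612543075635}
```

View pics/w2.png

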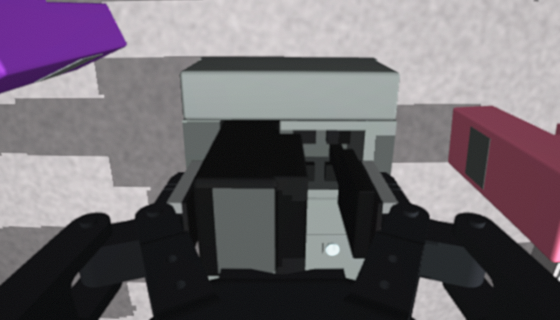

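The fingers straddle pack and tab (left pad at (180,190), right pad at (380,190) of the crop). Now a light first contact.

>>> send_rows --dr '[[0, 0, 0], [0, 0, 0], [0, 0, 0], [0, 0, 0], [0, 0, 0], [0, 0, 0], [0, 0, 0], [0, 0, 0]]' --xyz '[[0, 0, 0], [0, -0.02, 0], [0, -0.04, 0], [0, -0.06, -0.02], [0, -0.06, -0.02], [0, -0.06, -0.02], [0, -0.06, -0.02], [0, -0.06, -0.02]]' --jaw '[73, 72, 71, 70, 70, 70, 70, 70]'

```text
time_s: 4.2
eef_pos: [0.5096, 0.1007, 0.0845]
eef_rot: [0.0, 0.0, 1.0, 0.0]
wrist_force: [-0.8, 4.9, 5.3]
opening: 0.7
grasp_force: 6.2
```

>>> send_rows --dr '[[0, 0, 0], [0, 0, 0], [0, 0, 0], [0, 0, 0], [0, 0, 0], [0, 0, 0], [0, 0, 0], [0, 0, 0]]' --xyz '[[0, -0.01, -0.03], [0, -0.05, -0.06], [0, -0.08, -0.09], [0, -0.08, -0.15], [0, -0.08, -0.21], [0, -0.08, -0.27], [0, -0.08, -0.32], [0, -0.08, -0.32]]' --jaw '[69, 68, 67.4, 67.4, 67.4, 67.4, 67.4, 67.4]'

```text
time_s: 5.2
eef_pos: [0.5083, 0.0996, 0.0864]
eef_rot: [-0.001, 0.0, 1.0, -0.0]
wrist_force: [2.6, 2.3, -11.6]
opening: 0.677
grasp_force: 8.2
```

>>> send_rows --dr '[[0, 0, 0], [0, 0, 0], [0, 0, 0], [0, 0, 0], [0, 0, 0], [0, 0, 0], [0, 0, 0], [0, 0, 0]]' --xyz '[[0, 0, 0.12], [0, 0, 0.22], [0, -0.04, 0.2], [0, -0.085, 0.18], [0, -0.085, 0.1], [0, -0.085, 0.04], [0, -0.085, -0.02], [0, -0.085, -0.04]]' --jaw '[67.4, 67.4, 66.4, 65.4, 65.4, 65.4, 65.4, 65.4]'

```text
time_s: 6.2
eef_pos: [0.5089, 0.0988, 0.0871]
eef_rot: [-0.0, 0.0, 1.0, 0.0]
wrist_force: [3.8, 2.8, -13.0]
opening: 0.657
grasp_force: 9.2
```

>>> send_rows --dr '[[0, 0, 0], [0, 0, 0], [0, 0, 0], [0, 0, 0], [0, 0, 0], [0, 0, 0], [0, 0, 0], [0, 0, 0]]' --xyz '[[0, 0, 0.12], [0, 0, 0.22], [0, -0.04, 0.2], [0, -0.085, 0.18], [0, -0.085, 0.1], [0, -0.085, 0.04], [0, -0.085, -0.02], [0, -0.085, -0.04]]' --jaw '[65.4, 65.4, 64.4, 63.4, 63.4, 63.4, 63.4, 63.4]'

```text
time_s: 7.2
eef_pos: [0.509, 0.0979, 0.0879]
eef_rot: [-0.0, 0.0, 1.0, -0.0]
wrist_force: [-0.3, 1.6, -5.3]
opening: 0.632
grasp_force: 6.8
```

>>> send_rows --dr '[[0, 0, 0], [0, 0, 0], [0, 0, 0], [0, 0, 0], [0, 0, 0], [0, 0, 0], [0, 0, 0], [0, 0, 0]]' --xyz '[[0, 0, -0.04], [0, 0, -0.08], [0, 0, -0.12], [0, 0, -0.16], [0, 0, -0.2], [0, 0, -0.2], [0, 0, -0.2], [0, 0, -0.2]]' --jaw '[63.4, 63.4, 63.4, 63.4, 63.4, 63.4, 63.4, 63.4]'

```text
time_s: 8.2
eef_pos: [0.5089, 0.0979, 0.09]
eef_rot: [-0.0, 0.0, 1.0, -0.0]
wrist_force: [-1.9, -0.1, -9.1]
opening: 0.636
grasp_force: 5.8
```

```bash
python3 -c "
from h import *
print(ctrl.get_obs())
a=cv2.imread('pics/w2.png');im=ctrl.camera('wrist')[:,:,::-1][100:420];cv2.imwrite('pics/w3.png',np.clip(np.hstack([a[50:290,170:430],im[50:290,170:430]])*1.5,0,255).astype(np.uint8))"
```

```text
{'time_s': 8.2, 'q': array([-0.0392,  0.2653,  1.8671, -0.0002,  1.0097, -1.6097]), 'dq': array([ 0.0019,  0.0001, -0.0018,  0.0005, -0.0019,  0.0012]), 'joint_efforts': array([  0.0384, -46.7177, -32.9182,  -0.0292,  -0.5983,  -0.0649]), 'eef_pos': array([0.5089, 0.0979, 0.09  ]), 'eef_rot': array([-0.0003,  0.0001,  1.    , -0.0001]), 'wrist_force': array([-1.8925, -0.0937, -9.0602]), 'torque': array([ 0.0512,  0.3423, -0.0414]), 'grasp_force': 5.81800103187561, 'opening': 0.6364301348426492}
```

View pics/w3.png

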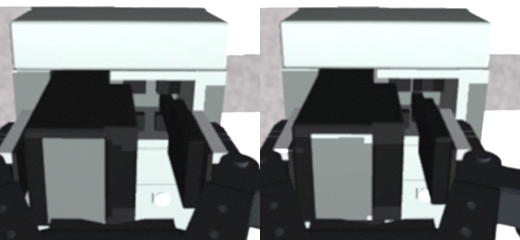

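The picture is inconclusive: the pack top shows little change, and 9 N with a low pad force suggests the foot is at the edge of the keyhole. I try a slightly deeper squeeze while keeping the light pull.

>>> send_rows --dr '[[0, 0, 0], [0, 0, 0], [0, 0, 0], [0, 0, 0], [0, 0, 0], [0, 0, 0], [0, 0, 0], [0, 0, 0]]' --xyz '[[0, 0, 0.1], [0, 0, 0.1], [0, -0.02, 0.1], [0, -0.035, 0.1], [0, -0.035, 0.05], [0, -0.035, 0], [0, -0.035, 0], [0, -0.035, 0]]' --jaw '[63.4, 63.4, 63, 62.6, 62.6, 62.6, 62.6, 62.6]'

```text
time_s: 9.25
eef_pos: [0.5095, 0.0977, 0.0903]
eef_rot: [0.0, 0.0, 1.0, 0.0]
wrist_force: [0.9, 2.0, -2.9]
opening: 0.63
grasp_force: 10.4
```

```bash
python3 -c "
from h import *
im=ctrl.camera('scene')[:,:,::-1];a=cv2.imread('pics/scene0.png')
cv2.imwrite('pics/s1.png',np.clip(cv2.resize(np.hstack([a[150:280,295:395],im[150:280,295:395]]),None,fx=4,fy=4,interpolation=2)*1.6,0,255).astype(np.uint8))"
```

```text
(no output)
```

View pics/s1.png

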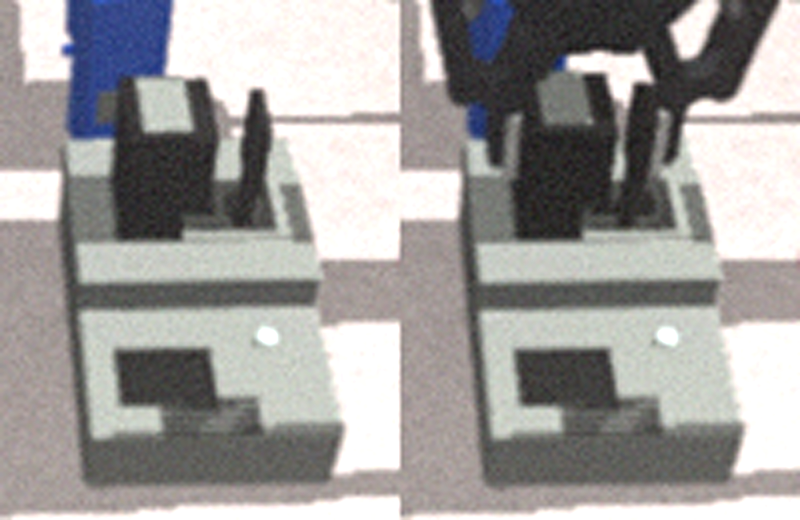

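The scene crop (right) shows the pack top about 6 crop px higher than before (row 72 against 78). The force now matches the pack's weight, so it looks free. I lift on gently at this depth.

>>> send_rows --dr '[[0, 0, 0], [0, 0, 0], [0, 0, 0], [0, 0, 0], [0, 0, 0], [0, 0, 0], [0, 0, 0], [0, 0, 0]]' --xyz '[[0, 0, -0.05], [0, 0, -0.1], [0, 0, -0.15], [0, 0, -0.2], [0, 0, -0.25], [0, 0, -0.3], [0, 0, -0.3], [0, 0, -0.3]]' --jaw '[62.6, 62.6, 62.6, 62.6, 62.6, 62.6, 62.6, 62.6]'

```text
time_s: 10.3
eef_pos: [0.5089, 0.0977, 0.093]
eef_rot: [-0.0, 0.0, 1.0, 0.0]
wrist_force: [-1.2, 3.6, -2.1]
opening: 0.628
grasp_force: 10.1
```

>>> send_rows --dr '[[0, 0, 0], [0, 0, 0], [0, 0, 0], [0, 0, 0], [0, 0, 0], [0, 0, 0], [0, 0, 0], [0, 0, 0]]' --xyz '[[0, 0.01, -0.1], [0, 0.01, -0.2], [0, 0.01, -0.3], [0, 0.01, -0.4], [0, 0.01, -0.5], [0, 0.01, -0.6], [0, 0.01, -0.6], [0, 0.01, -0.6]]' --jaw '[62.6, 62.6, 62.6, 62.6, 62.6, 62.6, 62.6, 62.6]'

```text
time_s: 11.3
eef_pos: [0.5093, 0.0977, 0.0993]
eef_rot: [0.0, 0.0, 1.0, -0.0]
wrist_force: [-0.4, 2.1, -1.3]
opening: 0.626
grasp_force: 10.3
```

>>> send_rows --dr '[[0, 0, 0], [0, 0, 0], [0, 0, 0], [0, 0, 0], [0, 0, 0], [0, 0, 0], [0, 0, 0], [0, 0, 0]]' --xyz '[[0, 0, -0.2], [0, 0, -0.4], [0, 0, -0.6], [0, 0, -0.8], [0, 0, -1.0], [0, 0, -1.2], [0, 0, -1.2], [0, 0, -1.2]]' --jaw '[62.6, 62.6, 62.6, 62.6, 62.6, 62.6, 62.6, 62.6]'

```text
time_s: 12.3
eef_pos: [0.5093, 0.0977, 0.1114]
eef_rot: [0.0, 0.0, 1.0, -0.0]
wrist_force: [-0.6, 1.4, -0.9]
opening: 0.631
grasp_force: 10.4
```

```bash
python3 -c "
from h import *
to([.509,.1,.2]);im=ctrl.camera('scene')[:,:,::-1]
cv2.imwrite('pics/s2.png',np.clip(cv2.resize(im[130:280,295:395],None,fx=3,fy=3,interpolation=2)*1.6,0,255).astype(np.uint8))"
```

```text
t 12.3 p [0.5093 0.0977 0.1114] x,y tool deg 179.98201566824218 z [ 0.0004 -0.0001 -1.    ] move cm [ 0.0284  0.23   -8.8649]
```

View pics/s2.png

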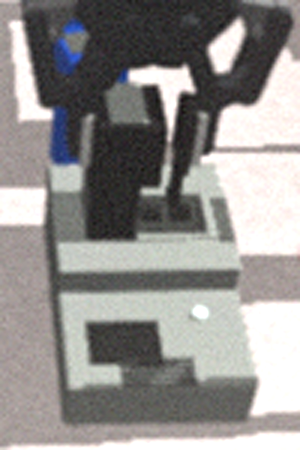

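The crop shows the pack well up in its dock with the stem clear, so it is past the catch. I lift on.

>>> send_rows --dr '[[0, 0, 0], [0, 0, 0], [0, 0, 0], [0, 0, 0], [0, 0, 0], [0, 0, 0], [0, 0, 0], [0, 0, 0]]' --xyz '[[0, 0, -0.6], [0, 0, -1.4], [0, 0, -2.4], [0, 0, -3.6], [0, 0, -5.2], [0, 0, -7], [0, 0, -9], [0, 0, -10]]' --jaw '[62.6, 62.6, 62.6, 62.6, 62.6, 62.6, 62.6, 62.6]'

```text
time_s: 13.35
eef_pos: [0.51, 0.0976, 0.2132]
eef_rot: [0.001, 0.0, 1.0, -0.0]
wrist_force: [-0.2, -0.1, -2.8]
opening: 0.634
grasp_force: 11.4
```

```bash
python3 -c "
from h import *
to([.6011,-.2256,.211])"
```

```text
t 13.35 p [0.51   0.0976 0.2132] x,y tool deg 179.9809688767897 z [ 0.0028 -0.0002 -1.    ] move cm [ -9.1249 -32.321    0.2559]
```

>>> send_rows --dr '[[0, 0, -0.1], [0, 0, -0.2], [0, 0, -0.4], [0, 0, -0.65], [0, 0, -0.9], [0, 0, -1.2], [0, 0, -1.5], [0, 0, -1.8]]' --xyz '[[-0.2, -0.8, 0], [-0.7, -2.4, 0], [-1.4, -5, 0], [-2.3, -8.2, 0], [-3.3, -11.7, 0], [-4.3, -15.2, 0], [-5.3, -18.7, 0], [-6.3, -22.2, 0]]' --jaw '[62.6, 62.6, 62.6, 62.6, 62.6, 62.6, 62.6, 62.6]'

```text
time_s: 14.35
eef_pos: [0.5716, -0.1259, 0.2099]
eef_rot: [-0.001, -0.095, 0.996, 0.0]
wrist_force: [0.2, -0.4, -1.3]
opening: 0.631
grasp_force: 11.4
```

```bash
python3 -c "
from h import *
to([.6011,-.2256,.211])"
```

```text
t 14.35 p [ 0.5716 -0.1259  0.2099] x,y tool deg -169.1531244081116 z [-0.0018  0.0006 -1.    ] move cm [ -1.016  -10.3468  -0.1228]
```

>>> send_rows --dr '[[0, 0, -0.2], [0, 0, -0.35], [0, 0, -0.4], [0, 0, -0.4], [0, 0, -0.4], [0, 0, -0.4], [0, 0, -0.4], [0, 0, -0.4]]' --xyz '[[-0.3, -3, 0], [-0.6, -5.5, 0], [-0.8, -7.5, 0], [-0.9, -9, 0], [-1, -9.8, 0], [-1, -10.1, 0], [-1, -10.1, 0], [-1, -10.1, 0]]' --jaw '[62.6, 62.6, 62.6, 62.6, 62.6, 62.6, 62.6, 62.6]'

```text
time_s: 15.35
eef_pos: [0.6008, -0.221, 0.2112]
eef_rot: [-0.0, -0.115, 0.993, 0.0]
wrist_force: [0.1, 0.7, -2.4]
opening: 0.627
grasp_force: 11.4
```

```bash
python3 - <<'E'
from h import *
to([.6011,-.2256,.09]);print(ctrl.get_obs()["wrist_force"])
cal=ctrl.calibration("wrist");w=ctrl.camera("wrist")[:,:,::-1];cv2.imwrite("pics/w4.png",w)
import pickle;pickle.dump(cal,open("w4.pkl","wb"))
E
```

```text
t 15.35 p [ 0.6008 -0.221   0.2112] x,y tool deg -166.77577377661734 z [-0.0001  0.0001 -1.    ] move cm [ 0.0717 -0.4577 12.1157]
[ 0.0831  0.7062 -2.4213]
```

View pics/w4.png

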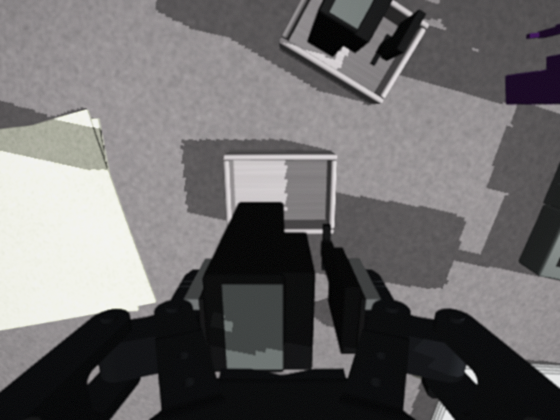

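The picture shows the pack hanging upright with its tab to the right, and the tray's far rim at (224,155)–(337,155), level with the image, so the yaw matches. I check the tray position with this.

```bash
python3 - <<'E'
from h import *
import pickle;c=pickle.load(open("w4.pkl","rb"))
P=onz("wrist",[[224,155],[337,155]],.036,c);print(P)
a=np.radians(13.2);ct=np.array([.6004,-.2224])
print((P[:,:2]-ct)@np.array([[np.cos(a),-np.sin(a)],[np.sin(a),np.cos(a)]])*1000)
E
```

```text
[[ 0.5786 -0.2785  0.036 ]
 [ 0.5561 -0.1824  0.036 ]]
[[-34.0632 -49.6156]
 [-34.037   49.0914]]
```

>>> send_rows --dr '[[0, 0, 0], [0, 0, 0], [0, 0, 0], [0, 0, 0], [0, 0, 0], [0, 0, 0], [0, 0, 0], [0, 0, 0]]' --xyz '[[0, -0.1, 1], [0, -0.2, 2.2], [0, -0.3, 3.4], [0, -0.4, 4.6], [0, -0.45, 5.8], [0, -0.45, 6.6], [0, -0.45, 7], [0, -0.45, 7]]' --jaw '[62.6, 62.6, 62.6, 62.6, 62.6, 62.6, 62.6, 62.6]'

```text
time_s: 16.4
eef_pos: [0.6018, -0.226, 0.1409]
eef_rot: [-0.0, -0.115, 0.993, 0.0]
wrist_force: [-0.3, -0.1, -2.3]
opening: 0.631
grasp_force: 11.4
```

>>> send_rows --dr '[[0, 0, 0], [0, 0, 0], [0, 0, 0], [0, 0, 0], [0, 0, 0], [0, 0, 0], [0, 0, 0], [0, 0, 0]]' --xyz '[[-0.1, 0, 0.8], [-0.1, 0, 1.6], [-0.1, 0, 2.4], [-0.1, 0, 3.1], [-0.1, 0, 3.7], [-0.1, 0, 4.1], [-0.1, 0, 4.1], [-0.1, 0, 4.1]]' --jaw '[62.6, 62.6, 62.6, 62.6, 62.6, 62.6, 62.6, 62.6]'

```text
time_s: 17.4
eef_pos: [0.603, -0.2259, 0.1004]
eef_rot: [0.0, -0.115, 0.993, -0.0]
wrist_force: [0.6, 0.3, -0.6]
opening: 0.623
grasp_force: 11.4
```

>>> send_rows --dr '[[0, 0, 0], [0, 0, 0], [0, 0, 0], [0, 0, 0], [0, 0, 0], [0, 0, 0], [0, 0, 0], [0, 0, 0]]' --xyz '[[0, 0, 0.2], [0, 0, 0.4], [0, 0, 0.6], [0, 0, 0.8], [0, 0, 1], [0, 0, 1], [0, 0, 1], [0, 0, 1]]' --jaw '[62.6, 62.6, 62.6, 62.6, 62.6, 62.6, 62.6, 62.6]'

```text
time_s: 18.4
eef_pos: [0.6029, -0.2259, 0.0902]
eef_rot: [0.0, -0.115, 0.993, -0.0]
wrist_force: [-0.0, 0.5, -2.6]
opening: 0.631
grasp_force: 11.4
```

Still hanging. Now 3 mm steps, feeling for the floor.

>>> send_rows --dr '[[0, 0, 0], [0, 0, 0], [0, 0, 0], [0, 0, 0], [0, 0, 0], [0, 0, 0], [0, 0, 0], [0, 0, 0]]' --xyz '[[0, 0, 0.06], [0, 0, 0.12], [0, 0, 0.18], [0, 0, 0.24], [0, 0, 0.3], [0, 0, 0.3], [0, 0, 0.3], [0, 0, 0.3]]' --jaw '[62.6, 62.6, 62.6, 62.6, 62.6, 62.6, 62.6, 62.6]'

```text
time_s: 19.4
eef_pos: [0.6028, -0.2258, 0.0871]
eef_rot: [0.0, -0.115, 0.993, -0.0]
wrist_force: [0.3, -1.0, -2.4]
opening: 0.631
grasp_force: 11.4
```

>>> send_rows --dr '[[0, 0, 0], [0, 0, 0], [0, 0, 0], [0, 0, 0], [0, 0, 0], [0, 0, 0], [0, 0, 0], [0, 0, 0]]' --xyz '[[0, 0, 0.04], [0, 0, 0.08], [0, 0, 0.12], [0, 0, 0.16], [0, 0, 0.2], [0, 0, 0.2], [0, 0, 0.2], [0, 0, 0.2]]' --jaw '[62.6, 62.6, 62.6, 62.6, 62.6, 62.6, 62.6, 62.6]'

```text
time_s: 20.4
eef_pos: [0.6028, -0.2258, 0.0851]
eef_rot: [0.0, -0.115, 0.993, -0.0]
wrist_force: [-0.2, 0.9, -2.0]
opening: 0.63
grasp_force: 11.4
```

>>> send_rows --dr '[[0, 0, 0], [0, 0, 0], [0, 0, 0], [0, 0, 0], [0, 0, 0], [0, 0, 0], [0, 0, 0], [0, 0, 0]]' --xyz '[[0, 0, 0.04], [0, 0, 0.08], [0, 0, 0.12], [0, 0, 0.16], [0, 0, 0.2], [0, 0, 0.2], [0, 0, 0.2], [0, 0, 0.2]]' --jaw '[62.6, 62.6, 62.6, 62.6, 62.6, 62.6, 62.6, 62.6]'

```text
time_s: 21.4
eef_pos: [0.6028, -0.2258, 0.0831]
eef_rot: [-0.0, -0.115, 0.993, -0.0]
wrist_force: [-0.2, 0.1, -2.4]
opening: 0.631
grasp_force: 11.4
```

>>> send_rows --dr '[[0, 0, 0], [0, 0, 0], [0, 0, 0], [0, 0, 0], [0, 0, 0], [0, 0, 0], [0, 0, 0], [0, 0, 0]]' --xyz '[[0, 0, 0.03], [0, 0, 0.06], [0, 0, 0.09], [0, 0, 0.12], [0, 0, 0.15], [0, 0, 0.15], [0, 0, 0.15], [0, 0, 0.15]]' --jaw '[62.6, 62.6, 62.6, 62.6, 62.6, 62.6, 62.6, 62.6]'

```text
time_s: 22.4
eef_pos: [0.603, -0.2258, 0.082]
eef_rot: [0.0, -0.115, 0.993, -0.0]
wrist_force: [0.0, 2.2, 3.7]
opening: 0.632
grasp_force: 10.6
```

Contact with the tray floor. I release with the mirror shift, then open fully.

>>> send_rows --dr '[[0, 0, 0], [0, 0, 0], [0, 0, 0], [0, 0, 0], [0, 0, 0], [0, 0, 0], [0, 0, 0], [0, 0, 0]]' --xyz '[[0, 0.06, -0.03], [0, 0.12, -0.02], [0, 0.19, 0], [0, 0.25, 0.02], [0, 0.31, 0.04], [0, 0.38, 0.06], [0, 0.38, 0.06], [0, 0.38, 0.06]]' --jaw '[64, 65.5, 67, 68.5, 70, 71.5, 73, 75]'

```text
time_s: 23.4
eef_pos: [0.6021, -0.2222, 0.0813]
eef_rot: [0.0, -0.115, 0.993, -0.0]
wrist_force: [-1.0, -0.2, 1.2]
opening: 0.747
grasp_force: 0.0
```

>>> send_rows --dr '[[0, 0, 0], [0, 0, 0], [0, 0, 0], [0, 0, 0], [0, 0, 0], [0, 0, 0], [0, 0, 0], [0, 0, 0]]' --xyz '[[0, 0, 0], [0, 0, 0], [0, 0, 0], [0, 0, 0], [0, 0, 0], [0, 0, 0], [0, 0, 0], [0, 0, 0]]' --jaw '[78, 81, 85, 90, 95, 100, 100, 100]'

```text
time_s: 24.4
eef_pos: [0.6019, -0.2221, 0.081]
eef_rot: [-0.0, -0.115, 0.993, -0.0]
wrist_force: [-0.2, -0.5, -0.7]
opening: 1.001
grasp_force: 0.0
```

>>> send_rows --dr '[[0, 0, 0], [0, 0, 0], [0, 0, 0], [0, 0, 0], [0, 0, 0], [0, 0, 0], [0, 0, 0], [0, 0, 0]]' --xyz '[[0, 0, -0.8], [0, 0, -2], [0, 0, -4], [0, 0, -7], [0, 0, -10], [0, 0, -13], [0, 0, -16], [0, 0, -17]]' --jaw '[100, 100, 100, 100, 100, 100, 100, 100]'

```text
time_s: 25.4
eef_pos: [0.6031, -0.2228, 0.2551]
eef_rot: [0.002, -0.115, 0.993, -0.002]
wrist_force: [0.4, 0.5, -0.2]
opening: 1.001
grasp_force: 0.0
```

```bash
python3 - <<'E'
from h import *
print(ctrl.get_obs()["wrist_force"])
w=ctrl.camera("scene")[:,:,::-1];a=cv2.imread("pics/scene0.png")
cv2.imwrite("pics/s3.png",w)
# pack silhouette: dark pixels in the tray area now, and what changed at spare / bottle
for n,(r0,r1,c0,c1) in dict(spare=(150,215,148,212),bottle=(288,342,235,268)).items():
    print(n,"mean diff",np.abs(w[r0:r1,c0:c1].astype(int)-a[r0:r1,c0:c1]).mean())
c=ctrl.calibration("wrist");im=ctrl.camera("wrist")[:,:,::-1]
m=(cv2.inRange(im,(0,0,0),(60,60,60)));m[300:]=0
g=im[60:320,130:430];cv2.imwrite("pics/w5.png",g)
d=cv2.inRange(w,(0,0,0),(55,55,55))[170:290,100:200]
n,l,s,ce=cv2.connectedComponentsWithStats(d)
for i in range(1,n):
    if s[i,4]>60: print(s[i]+[100,170,0,0,0],ce[i]+[100,170])
E
```

```text
[ 0.3606  0.4843 -0.2331]
spare mean diff 3.403525641025641
bottle mean diff 3.1296296296296298
[154 170  41  33 868] [171.6935 184.0956]
[ 119  214   32   55 1031] [136.9185 243.741 ]
[155 215  13  41 122] [160.541  233.9672]
```

No picture views are left, so I check the stand numerically: project the expected upright pack into the scene view and compare it with the blob (cols 119–151, rows 214–269; tab cols 155–168).

```bash
python3 - <<'E'
from h import *
c=ctrl.calibration("scene");T=np.linalg.inv(c["world_from_camera"])
def proj(P):
    q=np.c_[P,np.ones(len(P))]@T.T;q=q[:,:3]*[1,-1,-1]
    return cv2.projectPoints(q,np.zeros(3),np.zeros(3),c["camera_matrix"],c["D"])[0].reshape(-1,2)
a=np.radians(13.2);Rz=np.array([[np.cos(a),-np.sin(a)],[np.sin(a),np.cos(a)]])
def box(x,y,z):
    p=np.array([[i,j-5,k] for i in x for j in y for k in z])/1000
    p[:,:2]=p[:,:2]@Rz.T+[.6015,-.2222];q=proj(p);return q.min(0),q.max(0)
print("upper",box((-20,20),(-25,13),(61,105)),"whole back",box((-20,20),(-25,3),(36,105)),"tab",box((-14,14),(31,36),(64,102)))
w=cv2.imread("pics/w5.png");print((w.max(2)<60).sum())
E
```

```text
upper (array([117.478 , 211.6886]), array([149.9873, 253.5336])) whole back (array([117.478 , 212.8504]), array([147.4447, 263.2886])) tab (array([154.7403, 213.0253]), array([164.0013, 242.7009]))
6922
```

The blob matches an upright pack in the tray within about 2 px. The spare and the bottle haven't changed.

```bash
python3 -c "
from bench import ctrl
print(ctrl.hand_in())"
```

```text
the job is handed in; nothing more can be done
None
```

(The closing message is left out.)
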